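# Make up the soldering kit and the key-action kit

### The arm

A 6-joint arm with a two-finger parallel gripper is mounted at the origin on a cart in front of the work surface, level with it; the furniture and walls round the work are solid. World frame = base frame: x ahead of the robot, y to its left, z up, the work surface at z = 0. Lengths are in m, angles in rad, forces in N, time in s.
With the tool pointing down it reaches from about 0.4 to 0.825 m from the base axis. Payload 7 kg.
Tool frame: the origin (TCP) lies at the very end of the fingers, on their centre line; the grasp point (between the pads) lies 19 mm behind it; z points along the fingers, y is the line along which they close (so a half turn about z gives the same grasp; the last joint's range is limited). The gripper opens to 88 mm and grips with 3 to 60 N. Pads are 19 mm wide; open, the fingers measure 130 mm over their backs; the gripper's body (78 mm by 193 mm) begins 47 mm behind the grasp point.
Start: joints at [1.413, 0.359, 0.012, 0, -1.224, -0.288], TCP at [0.291, 0.609, 0.227] pointing down, gripper open.
Joint ranges: [-3.07, 3.07], [-1.43, 2.12], [-1.02, 1.25], [-3.03, 1.67], [-3.05, -0], [-3.03, 3.03]. Speed limits (rad/s): [2.39, 2.39, 3.01, 3.14, 3.14, 3.14].

### API

Orientations are given as [roll, pitch, yaw] about the fixed x, y, z axes, in that order (R = Rz(yaw) Ry(pitch) Rx(roll)).
In Python, from station import arm gives the robot as it stands. The module is installed in compiled form; this text tells all that it offers.
- The arm moves only by the shell command python3 -m crank 'ROWS' [FORCE]. ROWS is JSON, a list of rows, each an object of numbers: "dx", "dy", "dz": the shift along the world's x, y, z in m; "twist": the turn about the world's z in degrees; "grip": the opening, from -1 (shut) to 1 (fully open). A call has exactly 5 rows; each row is the pose to reach, as a shift and turn from the pose commanded when the call began; what a row does not reach only later rows make up. A row lasts 1/12 s, in which the tool goes at most 41.7 mm and 7.16 degrees, less where a joint would pass 70% of its speed; a pose out of reach is approached as far as the arm can. A call with a gripper value outside its range is refused whole. The fingers move at their own pace and stop on an object; FORCE is the grip in N (left out, the last holds). Time passes only in rows, so rows that repeat a pose let the fingers close, or fill a call up. It gives the time, the measured TCP pose, the force, the opening and the grip force at its end, in the units of the state.
- arm.get_state(): the state, without advancing time (a new reading comes with each control period).
- arm.grab_frame(name): name is "scene" or "side" or "wrist"; returns the picture (420x560x3 uint8, red, green, blue); there is no depth.
- arm.get_calibration(name): a dict with "fx", "fy", "cx", "cy" (pixels), "k1" (the pictures are not rectified: a ray, as slopes to the right and down, at radius r is drawn at 1 + k1 r^2 times it, then the intrinsics apply), "cam_to_world" (4x4, takes a point from camera to world coordinates); the wrist camera has in their place "tool_from_camera" (4x4, takes a point from camera to tool coordinates, whose origin is the TCP and whose axes are the flange's). Camera axes: x right, y down, z forward; pixel columns grow to the right and rows downward; lengths in m; the calibration is good to about 2 mm. A picture is of the moment at which its call begins: read the wrist's pose just before it. get_calibration takes no time and is no camera call.
- arm.job_done(): hands the job in; it is judged then, once.
The state is a dict: "t": time; "q": joint angles; "qd": joint speeds; "joint_efforts": joint torques, N m; "eef_pos": TCP position; "ee_rot": TCP orientation; "force": force on the tool from outside, world axes, zero at the start; "moment": the same for the moment, N m; "width": finger opening in m; "gripper_force": force on a finger pad.
Only numpy, scipy, OpenCV 4.12 (cv2) and the standard library are available. Lean on these libraries where they do the work, as an engineer would, in place of code of your own. Each camera call takes 0.05 s, during which the arm holds its last target. There are 200 camera calls.

### The job

Make up two repair kits from the stock set out in a row just behind the two trays (not the like things farther along the bench): the jar with the yellow lid and the white card box go into the blue tray, the white jar with the red band and the oil bottle with the orange label into the orange tray. Stand each thing upright on the tray's floor in a compartment of its own, and leave the low grey-lidded tin and the small yellow reel in that row where they are.

Things in the scene. Friction and masses are not known exactly. Their poses are not given: they have to be found in the camera images.
- tray_blue: Blue plastic kit tray, open on top, for the soldering kit. Fixed. 164 mm along its y, 84 mm along its x, 16 mm high, walls and floor 4 mm thick, a flat 14 mm ear at each end. A divider as high as the walls makes two equal compartments, 76 x 76 mm inside, centred at +40 and -40 mm along the tray's y. Origin: centre of the underside, on the bench; z up.
- tray_orange: Orange plastic kit tray, open on top, for the key-action kit; same shape as the blue one. Fixed. 164 mm along its y, 84 mm along its x, 16 mm high, walls and floor 4 mm thick, a flat 14 mm ear at each end. A divider as high as the walls makes two equal compartments, 76 x 76 mm inside, centred at +40 and -40 mm along the tray's y. Origin: centre of the underside, on the bench; z up.
- paste_jar_center (a point): Upright round jar with a yellow screw lid and a white side with blue lines, 54 mm across, 38 mm high; the point is its centre, 19 mm above its base. z up.
- card_box_center (a point): Plain white card box, 38 mm (its x) by 54 mm (its y), 28 mm high, lying flat; the point is its centre, 14 mm above its base. z up.
- grease_jar_center (a point): Upright round white jar with a red band round its side and a white screw lid, 60 mm high, 48 mm across, the lid (the top 23 mm) 51 mm across; the point is its centre, 30 mm above its base. z up.
- oil_bottle_center (a point): Small upright round bottle with a cream body, an orange label and a black nozzle, 29 mm across, 82 mm high; the body is straight up to about 45 mm above the base, then narrows to the nozzle; between the fingers it gives a little and measures 22 mm across its own x or y axis; the point is its centre, 41 mm above its base. z up.
- grey_tin_center (a point): Low round tin with a grey lid, 36 mm across, 18 mm high, belonging to neither kit; the point is its centre, 9 mm above its base. z up.
- wick_reel_center (a point): Small ochre-yellow reel of wire lying flat, flanges 38 mm across, 14 mm high, with a loose wire end standing up to 30 mm, belonging to neither kit; the point is the middle of the reel, 7 mm above its base. z up.
There are look-alikes about, which are no part of the job. Of the things that look like the part that bears grease_jar_center, the larger one is meant.

How it is judged:
By the outcome, as a careful person would: the job done as asked, in the order asked, and still so for the second after the job is handed in, with the robot touching nothing.
It also fails if it takes over 112 s, if anything falls off the work surface, if the arm or the gripper's body presses on something with over 40 N, if the wrist force passes 120 N, or if a joint passes its speed limit or range.

## Working session

There is one attempt and no reset: what is moved stays moved. The work goes in short steps, Python scripts to look and compute and a shell command to move; the robot and the scene stay as the last step left them, time stands still between calls to the robot, and variables do not carry over. Pictures are saved under pics/ and viewed, at most 18 in all, crops included, and the job is handed in when it is done.

```bash
mkdir -p pics; cat > h.py <<'E'
import numpy as np, cv2
from station import arm
def snap(n,f):
    s=arm.get_state(); im=arm.grab_frame(n); cv2.imwrite('pics/'+f,im[:,:,::-1]); return s,im
def pose(n,s=None):
    c=arm.get_calibration(n)
    if n!='wrist': return c,np.array(c['cam_to_world'])
    from scipy.spatial.transform import Rotation as R
    T=np.eye(4);T[:3,:3]=R.from_euler('xyz',s['ee_rot']).as_matrix();T[:3,3]=s['eef_pos']
    return c,T@np.array(c['tool_from_camera'])
def ray(n,u,v,s=None):
    c,T=pose(n,s); x=(u-c['cx'])/c['fx'];y=(v-c['cy'])/c['fy'];k=c['k1']
    rd=np.hypot(x,y);r=rd
    for _ in range(30): r=rd/(1+k*r*r)
    f=r/rd if rd>0 else 1
    d=T[:3,:3]@np.array([x*f,y*f,1]); return T[:3,3],d
def onz(n,u,v,z,s=None):
    o,d=ray(n,u,v,s); return (o+d*(z-o[2])/d[2])[:2].round(4)
def proj(n,p,s=None):
    c,T=pose(n,s); q=np.linalg.inv(T)@np.append(p,1); a=q[:2]/q[2]; a=a*(1+c['k1']*(a@a)); return (a*[c['fx'],c['fy']]+[c['cx'],c['cy']]).round(1)
E
python3 - <<'E'
from h import *
for n in('scene','side','wrist'):
    s,_=snap(n,n+'0.png'); print(n,pose(n,s)[1].round(3).tolist(), arm.get_calibration(n)['fx'])
print(arm.get_state())
E
```

```text
scene [[-0.77, -0.492, 0.406, 0.191], [-0.638, 0.597, -0.487, 0.43], [-0.003, -0.634, -0.774, 0.707], [0.0, 0.0, 0.0, 1.0]] 380.8212242341257
side [[-0.999, -0.021, 0.05, 0.475], [-0.053, 0.547, -0.835, 0.8], [-0.01, -0.837, -0.548, 0.584], [0.0, 0.0, 0.0, 1.0]] 511.08387028934527
wrist [[-0.43, -0.859, -0.279, 0.368], [-0.903, 0.41, 0.131, 0.574], [0.002, 0.308, -0.951, 0.383], [0.0, 0.0, 0.0, 1.0]] 295.6482266549101
{'t': 0.15, 'q': array([ 1.41306962e+00,  3.59235614e-01,  1.12746203e-02, -2.43644353e-04,
       -1.22412304e+00, -2.88124690e-01]), 'qd': array([-0.00063989, -0.00361577,  0.00266297,  0.001188  , -0.0012073 ,
       -0.00022915]), 'joint_efforts': array([ 1.91517388e-04, -5.83276033e+01,  2.93288380e+01,  7.00106353e+00,
        8.80544161e-03, -1.10900062e-04]), 'eef_pos': array([0.29093057, 0.6086694 , 0.22583363]), 'ee_rot': array([ 3.14029294e+00, -1.46308820e-04, -4.45934228e-01]), 'force': array([-0.12436974, -0.37854533, -0.8282304 ]), 'moment': array([ 0.01443214, -0.04183517,  0.02351762]), 'gripper_force': 0.0, 'width': 0.0873856357262594}
```

View pics/scene0.png

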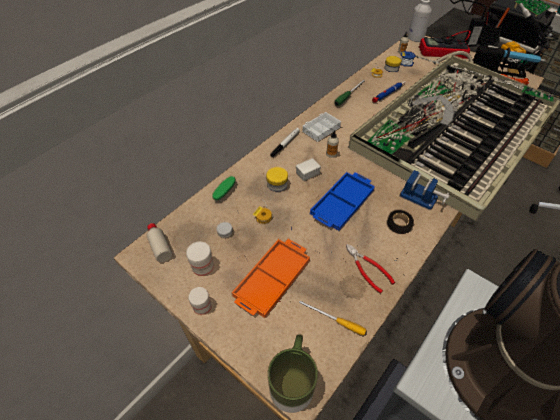

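View pics/side0.png

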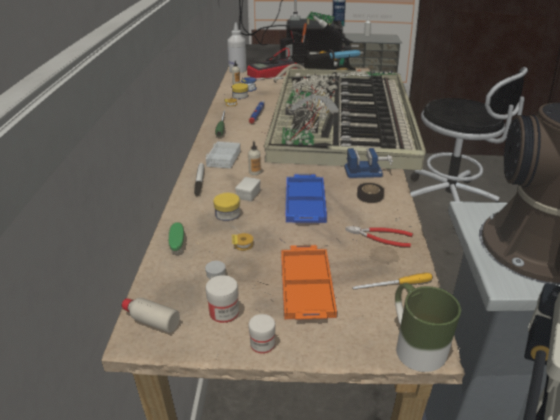

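View pics/wrist0.png

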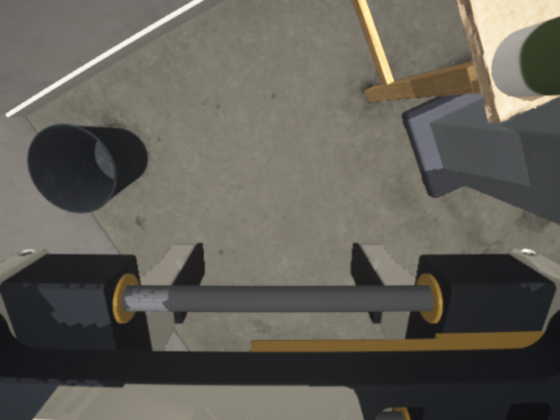

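The scene and side views show the row behind the trays. In the scene picture: large red-band jar at (200,258), tin (225,230), reel (263,214), yellow-lid jar (277,178), white box (308,169), oil bottle (333,145), blue tray (342,200) and orange tray (272,277). The wrist camera sees only the floor and the bench corner. Next I refine the positions with masks.

```bash
python3 - <<'E'
from h import *
def blobs(n,lo,hi,amin,box):
    im=cv2.imread(f'pics/{n}0.png'); hsv=cv2.cvtColor(im,cv2.COLOR_BGR2HSV)
    m=cv2.inRange(hsv,lo,hi); k=np.zeros_like(m); x0,y0,x1,y1=box; k[y0:y1,x0:x1]=m[y0:y1,x0:x1]
    cs=cv2.findContours(k,cv2.RETR_EXTERNAL,cv2.CHAIN_APPROX_NONE)[0]
    return sorted([c for c in cs if cv2.contourArea(c)>amin],key=cv2.contourArea,reverse=True)
B={'scene':(180,100,390,330),'side':(150,130,345,360)}
for n in B:
    print(n)
    for nm,lo,hi,z in(('blue',(105,150,60),(125,255,255),.016),('orange',(3,180,120),(14,255,255),.016)):
        c=blobs(n,lo,hi,500,B[n])[0]; r=cv2.minAreaRect(c)
        pts=np.array([onz(n,*p,z) for p in cv2.convexHull(c)[:,0].astype(float)],np.float32)
        print(nm,cv2.minAreaRect(pts))
    for c in blobs(n,(20,120,100),(35,255,255),60,B[n])[:3]:
        (u,v),a,t=cv2.fitEllipse(c); print('yellow',u,v,a,onz(n,u,v,.038),onz(n,u,v,.014))
    for c in blobs(n,(0,0,150),(180,60,255),60,B[n])[:7]:
        (u,v),a,t=cv2.minAreaRect(c); print('white',u,v,a,onz(n,u,v,.06),onz(n,u,v,.028), cv2.boundingRect(c))
for n,(a,b) in {'scene':((200,250),(333,136)),'side':((223,287),(254,147))}.items(): print(n,onz(n,*a,.06),onz(n,*b,.082))
A=cv2.imread('pics/scene0.png')[115:295,180:380];C=cv2.imread('pics/side0.png')[135:335,170:345]
A=cv2.resize(A,(0,0),fx=2.2,fy=2.2,interpolation=2);C=cv2.resize(C,(0,0),fx=2,fy=2,interpolation=2)
o=np.zeros((400,800,3),np.uint8);o[:A.shape[0],:A.shape[1]]=A;o[:400,445:795]=C;cv2.imwrite('pics/crop0.png',o)
E
```

```text
scene
blue ((0.46696099638938904, -0.13978958129882812), (0.08602779358625412, 0.18846729397773743), 1.60124933719635)
orange ((0.4642380177974701, 0.13222992420196533), (0.0847511887550354, 0.18961071968078613), 4.577635765075684)
yellow 276.4441223144531 175.29078674316406 (17.228666305541992, 21.181259155273438) [ 0.6285 -0.0792] [ 0.6442 -0.0975]
yellow 261.80828857421875 213.07774353027344 (11.519762992858887, 16.74464225769043) [0.5762 0.0349] [0.59   0.0207]
yellow 349.7478332519531 324.7725524902344 (6.195259094238281, 27.081724166870117) [0.2745 0.1321] [0.2775 0.1214]
white 321.2596435546875 122.60943603515625 (18.081361770629883, 33.607749938964844) [ 0.6508 -0.2976] [ 0.6736 -0.3336] (303, 112, 38, 24)
white 197.5 251.0 (20.0, 23.0) [0.5986 0.2068] [0.6188 0.1958] (186, 241, 24, 21)
white 197.5 295.5 (17.0, 19.0) [0.5242 0.2756] [0.5407 0.2679] (188, 287, 20, 18)
white 307.57757568359375 165.68104553222656 (11.423661231994629, 21.534257888793945) [ 0.5766 -0.1365] [ 0.5957 -0.1646] (296, 158, 24, 16)
white 224.0 227.5 (11.0, 14.0) [0.5995 0.1293] [0.6197 0.1144] (217, 222
[... 837 characters left out ...]
0.5956 0.3014] [0.603 0.271] (150, 289, 132, 71)
white 262.38934326171875 225.51101684570312 (65.37997436523438, 33.93450927734375) [0.5471 0.0403] [ 0.5515 -0.0061] (227, 213, 70, 35)
white 158.32846069335938 314.3466796875 (24.092885971069336, 18.026947021484375) [0.6821 0.2758] [0.6948 0.2438] (150, 302, 23, 25)
white 279.5 346.0 (63.0, 26.0) [0.5019 0.3271] [0.5035 0.2982] (248, 333, 64, 27)
white 261.1058349609375 150.46340942382812 (35.0907096862793, 13.903268814086914) [ 0.5739 -0.2661] [ 0.58   -0.3312] (252, 133, 20, 35)
white 290.0 170.0 (10.0, 32.0) [ 0.5039 -0.1728] [ 0.5057 -0.2322] (274, 165, 33, 11)
scene [0.5965 0.2019] [ 0.5795 -0.2468]
side [0.5952 0.2102] [ 0.5872 -0.2386]
```

View pics/crop0.png

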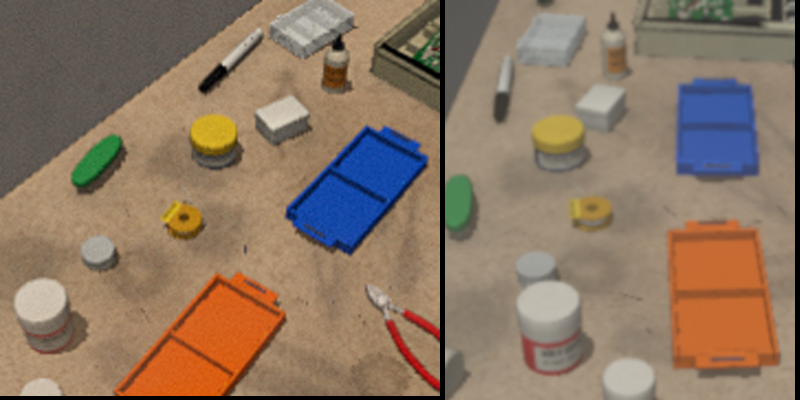

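Close-up: the items are distinct, the red-banded large jar is at the left, and the bottle is beside the box. Both trays are nearly aligned with world y. I'll close the gripper along world x (yaw −90°) and start with the yellow-lid jar.

```bash

M='x'; 
python3 -m crank '[{"dx":0.015,"dy":-0.033,"twist":-3.2,"grip":1},{"dx":0.031,"dy":-0.067,"twist":-6.4,"grip":1},{"dx":0.046,"dy":-0.1,"twist":-9.6,"grip":1},{"dx":0.062,"dy":-0.134,"twist":-12.9,"grip":1},{"dx":0.077,"dy":-0.167,"twist":-16.1,"grip":1}]' 20
python3 -m crank '[{"dx":0.015,"dy":-0.033,"twist":-3.2,"grip":1},{"dx":0.031,"dy":-0.067,"twist":-6.4,"grip":1},{"dx":0.046,"dy":-0.1,"twist":-9.6,"grip":1},{"dx":0.062,"dy":-0.134,"twist":-12.9,"grip":1},{"dx":0.077,"dy":-0.167,"twist":-16.1,"grip":1}]' 20
```

```text
invalid input at $[0]: expected keys dx, dy, dz, twist, grip
invalid input at $[0]: expected keys dx, dy, dz, twist, grip
```

```bash

python3 -m crank '[{"dx":0.015,"dy":-0.033,"dz":0,"twist":-3.2,"grip":1},{"dx":0.031,"dy":-0.067,"dz":0,"twist":-6.4,"grip":1},{"dx":0.046,"dy":-0.1,"dz":0,"twist":-9.6,"grip":1},{"dx":0.062,"dy":-0.134,"dz":0,"twist":-12.9,"grip":1},{"dx":0.077,"dy":-0.167,"dz":0,"twist":-16.1,"grip":1}]' 20
python3 -m crank '[{"dx":0.015,"dy":-0.033,"dz":0,"twist":-3.2,"grip":1},{"dx":0.031,"dy":-0.067,"dz":0,"twist":-6.4,"grip":1},{"dx":0.046,"dy":-0.1,"dz":0,"twist":-9.6,"grip":1},{"dx":0.062,"dy":-0.134,"dz":0,"twist":-12.9,"grip":1},{"dx":0.077,"dy":-0.167,"dz":0,"twist":-16.1,"grip":1}]' 20
```

```text
t: 0.57
eef_pos: [0.3683, 0.4402, 0.2263]
ee_rot: [3.141, -0.0, -0.729]
force: [0.8, 0.5, 0.3]
width: 0.0879
gripper_force: 0.0
t: 0.98
eef_pos: [0.4453, 0.2732, 0.2266]
ee_rot: [-3.141, 0.0, -1.01]
force: [0.5, 0.3, -0.5]
width: 0.0877
gripper_force: 0.0
```

```bash

python3 -m crank '[{"dx":0.015,"dy":-0.033,"dz":0,"twist":-3.2,"grip":1},{"dx":0.031,"dy":-0.067,"dz":0,"twist":-6.4,"grip":1},{"dx":0.046,"dy":-0.1,"dz":0,"twist":-9.6,"grip":1},{"dx":0.062,"dy":-0.134,"dz":0,"twist":-12.9,"grip":1},{"dx":0.077,"dy":-0.167,"dz":0,"twist":-16.1,"grip":1}]' 20
python3 -m crank '[{"dx":0.02,"dy":-0.033,"dz":0,"twist":-3.2,"grip":1},{"dx":0.04,"dy":-0.067,"dz":0,"twist":-6.4,"grip":1},{"dx":0.06,"dy":-0.1,"dz":0,"twist":-9.6,"grip":1},{"dx":0.08,"dy":-0.134,"dz":0,"twist":-12.9,"grip":1},{"dx":0.1,"dy":-0.167,"dz":0,"twist":-16.0,"grip":1}]' 20
python3 - <<'E'
from h import *
s,im=snap('wrist','w1.png'); print(s['eef_pos'],s['ee_rot'])
for p in((.629,-.077,.038),(.596,-.165,.028),(.583,-.243,.082),(.467,-.1,.004),(.59,.02,.014)): print(p,proj('wrist',p,s))
E
```

```text
t: 1.4
eef_pos: [0.5224, 0.1062, 0.2266]
ee_rot: [-3.141, 0.0, -1.291]
force: [1.3, 0.3, 0.1]
width: 0.0873
gripper_force: 0.0
t: 1.82
eef_pos: [0.6226, -0.0609, 0.2264]
ee_rot: [3.141, 0.0, -1.571]
force: [0.6, 1.5, -0.8]
width: 0.0874
gripper_force: 0.0
[ 0.62261525 -0.06094629  0.2263913 ] [ 3.14137737e+00  7.68367569e-05 -1.57098123e+00]
(0.629, -0.077, 0.038) [272.8 168.7]
(0.596, -0.165, 0.028) [301.9  90.2]
(0.583, -0.243, 0.082) [323.5  -6.6]
(0.467, -0.1, 0.004) [399.8 146.2]
(0.59, 0.02, 0.014) [301.9 235.9]
```

View pics/w1.png

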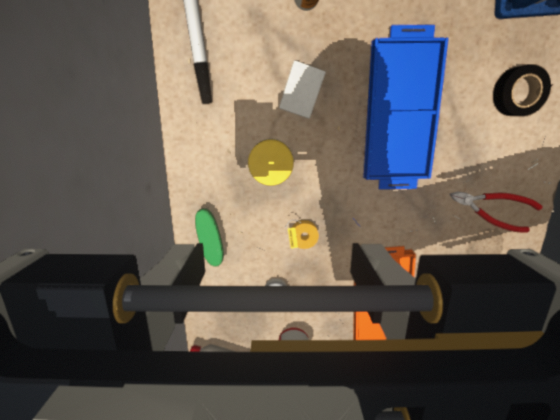

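The wrist view shows the jar lid at (271,162), the white box turned at (303,89), the blue tray at (405,108) and the reel at (304,235). Now I measure these precisely.

```bash
python3 - <<'E'
from h import *
s=arm.get_state(); im=cv2.imread('pics/w1.png'); hsv=cv2.cvtColor(im,cv2.COLOR_BGR2HSV)
def big(lo,hi,x0,y0,x1,y1):
    m=cv2.inRange(hsv,lo,hi); k=np.zeros_like(m);k[y0:y1,x0:x1]=m[y0:y1,x0:x1]
    return max(cv2.findContours(k,cv2.RETR_EXTERNAL,cv2.CHAIN_APPROX_NONE)[0],key=cv2.contourArea)
W=lambda c,z: cv2.minAreaRect(np.array([onz('wrist',*p,z,s) for p in c[:,0].astype(float)],np.float32))
c=big((20,120,60),(35,255,255),240,130,300,195); e=cv2.fitEllipse(c); print('jar',e[:2],onz('wrist',*e[0],.038,s),W(c,.038))
c=big((0,0,100),(180,45,255),275,55,330,125); print('box',cv2.boundingRect(c),W(c,.028))
c=big((105,150,40),(125,255,255),350,10,450,200); print('blue',W(c,.016))
E
```

```text
jar ((270.3714294433594, 162.00991821289062), (44.75257110595703, 45.96773910522461)) [ 0.6341 -0.0904] ((0.6340000033378601, -0.08980000019073486), (0.05419999361038208, 0.05299997329711914), 90.0)
box (280, 60, 45, 58) ((0.598265528678894, -0.17090408504009247), (0.05367852747440338, 0.037859395146369934), 71.68748474121094)
blue ((0.4749256372451782, -0.14590921998023987), (0.08609754592180252, 0.18765132129192352), 1.0244193077087402)
```

```bash

python3 -m crank '[{"dx":0.005,"dy":-0.012,"dz":-0.03,"twist":0,"grip":1},{"dx":0.01,"dy":-0.024,"dz":-0.06,"twist":0,"grip":1},{"dx":0.01,"dy":-0.026,"dz":-0.09,"twist":0,"grip":1},{"dx":0.01,"dy":-0.026,"dz":-0.116,"twist":0,"grip":1},{"dx":0.01,"dy":-0.026,"dz":-0.116,"twist":0,"grip":1}]' 20
cat > m.py <<'E'
from h import *
def cnt(im,lo,hi,x0,y0,x1,y1):
    hsv=cv2.cvtColor(im,cv2.COLOR_RGB2HSV);m=cv2.inRange(hsv,lo,hi); k=np.zeros_like(m);k[y0:y1,x0:x1]=m[y0:y1,x0:x1]
    return max(cv2.findContours(k,cv2.RETR_EXTERNAL,cv2.CHAIN_APPROX_NONE)[0],key=cv2.contourArea)
def W(c,z,s): return cv2.minAreaRect(np.array([onz('wrist',*p,z,s) for p in c[:,0].astype(float)],np.float32))
E
python3 - <<'E'
from m import *
s,im=snap('wrist','w2.png'); print(s['eef_pos'])
c=cnt(im,(20,120,60),(35,255,255),180,30,360,280); print(cv2.boundingRect(c),W(c,.038,s))
c=cnt(im,(105,150,40),(125,255,255),350,0,560,240); print('blue',cv2.boundingRect(c),W(c,.016,s))
E
```

```text
t: 2.28
eef_pos: [0.6281, -0.0855, 0.1044]
ee_rot: [3.132, -0.0, -1.57]
force: [-1.3, -0.2, 0.1]
width: 0.0876
gripper_force: 0.0
[ 0.62812349 -0.08548711  0.10437134]
(240, 183, 67, 66) ((0.6320500373840332, -0.08585000038146973), (0.05570000410079956, 0.05349999666213989), 90.0)
blue (401, 19, 132, 221) ((0.4742974042892456, -0.14503182470798492), (0.08915934711694717, 0.18111832439899445), 1.4923348426818848)
```

View pics/w2.png

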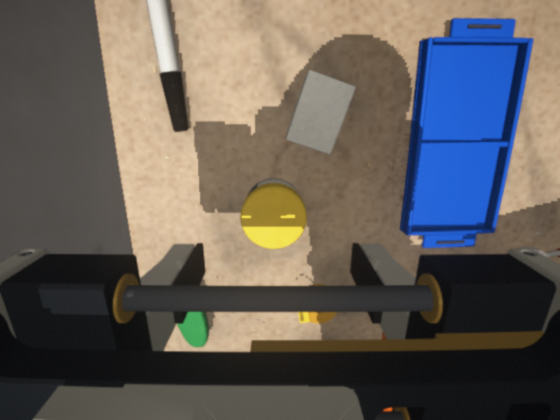

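The lid is at (273,216), nearly centred between the fingers (x≈278). Descending.

```bash

python3 -m crank '[{"dx":0,"dy":0,"dz":-0.02,"twist":0,"grip":1},{"dx":0,"dy":0,"dz":-0.04,"twist":0,"grip":1},{"dx":0,"dy":0,"dz":-0.06,"twist":0,"grip":1},{"dx":0,"dy":0,"dz":-0.08,"twist":0,"grip":1},{"dx":0,"dy":0,"dz":-0.094,"twist":0,"grip":1}]' 20
python3 -m crank '[{"dx":0,"dy":0,"dz":0,"twist":0,"grip":1},{"dx":0,"dy":0,"dz":0,"twist":0,"grip":0.4},{"dx":0,"dy":0,"dz":0,"twist":0,"grip":0.2},{"dx":0,"dy":0,"dz":0,"twist":0,"grip":0},{"dx":0,"dy":0,"dz":0,"twist":0,"grip":0}]' 20
```

```text
t: 2.75
eef_pos: [0.6331, -0.0846, 0.0174]
ee_rot: [-3.14, 0.0, -1.567]
force: [-0.8, 0.2, -0.1]
width: 0.0873
gripper_force: 0.0
t: 3.17
eef_pos: [0.6331, -0.0848, 0.0182]
ee_rot: [-3.139, 0.0, -1.568]
force: [0.2, -0.2, 0.0]
width: 0.0665
gripper_force: 0.0
```

```bash

python3 -m crank '[{"dx":0,"dy":0,"dz":0,"twist":0,"grip":-0.2},{"dx":0,"dy":0,"dz":0,"twist":0,"grip":-0.4},{"dx":0,"dy":0,"dz":0,"twist":0,"grip":-0.4},{"dx":0,"dy":0,"dz":0,"twist":0,"grip":-0.4},{"dx":0,"dy":0,"dz":0,"twist":0,"grip":-0.4}]' 20
python3 -m crank '[{"dx":0,"dy":0,"dz":0.01,"twist":0,"grip":-0.4},{"dx":0,"dy":0,"dz":0.03,"twist":0,"grip":-0.4},{"dx":0,"dy":0,"dz":0.05,"twist":0,"grip":-0.4},{"dx":0,"dy":0,"dz":0.06,"twist":0,"grip":-0.4},{"dx":0,"dy":0,"dz":0.06,"twist":0,"grip":-0.4}]' 20
```

```text
t: 3.58
eef_pos: [0.6322, -0.085, 0.0173]
ee_rot: [-3.141, -0.0, -1.568]
force: [-2.1, 0.7, 6.0]
width: 0.0544
gripper_force: 20.0
t: 4.0
eef_pos: [0.6338, -0.0849, 0.0796]
ee_rot: [-3.137, 0.0, -1.568]
force: [0.7, 0.5, -1.0]
width: 0.0537
gripper_force: 20.0
```

```bash

python3 -m crank '[{"dx":-0.035,"dy":-0.005,"dz":0,"twist":0,"grip":-0.4},{"dx":-0.07,"dy":-0.01,"dz":0,"twist":0,"grip":-0.4},{"dx":-0.105,"dy":-0.015,"dz":0,"twist":0,"grip":-0.4},{"dx":-0.14,"dy":-0.02,"dz":0,"twist":0,"grip":-0.4},{"dx":-0.16,"dy":-0.02,"dz":0,"twist":0,"grip":-0.4}]' 20
python3 -m crank '[{"dx":0,"dy":0,"dz":0,"twist":0,"grip":-0.4},{"dx":0,"dy":0,"dz":-0.01,"twist":0,"grip":-0.4},{"dx":0,"dy":0,"dz":-0.02,"twist":0,"grip":-0.4},{"dx":0,"dy":0,"dz":-0.03,"twist":0,"grip":-0.4},{"dx":0,"dy":0,"dz":-0.03,"twist":0,"grip":-0.4}]' 20
python3 - <<'E'
from m import *
s,im=snap('wrist','w3.png'); print(s['eef_pos'])
c=cnt(im,(105,150,40),(125,255,255),150,0,450,260); print('blue',cv2.boundingRect(c),W(c,.016,s))
E
```

```text
t: 4.42
eef_pos: [0.4673, -0.1058, 0.0754]
ee_rot: [3.138, 0.0, -1.57]
force: [-0.4, -0.5, -0.9]
width: 0.0541
gripper_force: 20.0
t: 4.83
eef_pos: [0.4705, -0.1051, 0.0445]
ee_rot: [3.138, -0.0, -1.569]
force: [-0.6, -0.1, -0.9]
width: 0.0544
gripper_force: 20.0
[ 0.47054169 -0.10508898  0.04454969]
blue (206, 20, 144, 227) ((0.4709402322769165, -0.16633054614067078), (0.08244512975215912, 0.13858118653297424), 1.2485450506210327)
```

View pics/w3.png

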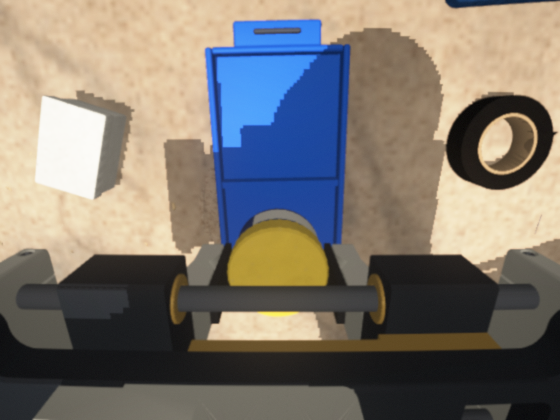

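The jar is held upright over the near compartment. The divider is at row 180 and the far wall at row 48, with columns 212–348. Checking compartment position against the TCP.

```bash
python3 - <<'E'
from m import *
s=arm.get_state(); print(s['eef_pos'])
for u,v in((278,180),(278,48),(278,24),(208,48),(349,48),(222,240),(342,240)): print(u,v,onz('wrist',u,v,.016,s))
E
```

```text
[ 0.47105206 -0.10512622  0.04540317]
278 180 [ 0.4719 -0.1443]
278 48 [ 0.4723 -0.2217]
278 24 [ 0.4723 -0.234 ]
208 48 [ 0.5124 -0.2217]
349 48 [ 0.4315 -0.2221]
222 240 [ 0.5105 -0.1017]
342 240 [ 0.4273 -0.1019]
```

```bash

python3 -m crank '[{"dx":0,"dy":0.003,"dz":-0.006,"twist":0,"grip":-0.4},{"dx":0,"dy":0.003,"dz":-0.012,"twist":0,"grip":-0.4},{"dx":0,"dy":0.003,"dz":-0.018,"twist":0,"grip":-0.4},{"dx":0,"dy":0.003,"dz":-0.024,"twist":0,"grip":-0.4},{"dx":0,"dy":0.003,"dz":-0.024,"twist":0,"grip":-0.4}]' 20
python3 -m crank '[{"dx":0,"dy":0,"dz":0,"twist":0,"grip":-0.4},{"dx":0,"dy":0,"dz":0,"twist":0,"grip":0.4},{"dx":0,"dy":0,"dz":0,"twist":0,"grip":0.6},{"dx":0,"dy":0,"dz":0,"twist":0,"grip":0.8},{"dx":0,"dy":0,"dz":0,"twist":0,"grip":0.8}]' 20
```

```text
t: 5.3
eef_pos: [0.4716, -0.102, 0.0215]
ee_rot: [3.14, -0.0, -1.568]
force: [-0.8, 0.1, -1.7]
width: 0.054
gripper_force: 20.0
t: 5.72
eef_pos: [0.4722, -0.102, 0.0228]
ee_rot: [-3.141, 0.0, -1.568]
force: [0.1, -0.3, -0.2]
width: 0.0748
gripper_force: 0.0
```

```bash

python3 -m crank '[{"dx":0,"dy":0,"dz":0.02,"twist":0,"grip":0.8},{"dx":0,"dy":0,"dz":0.05,"twist":0,"grip":0.8},{"dx":0.02,"dy":-0.01,"dz":0.08,"twist":-4,"grip":0.8},{"dx":0.05,"dy":-0.026,"dz":0.08,"twist":-10,"grip":0.8},{"dx":0.08,"dy":-0.042,"dz":0.08,"twist":-15,"grip":0.8}]' 20
python3 -m crank '[{"dx":0.03,"dy":-0.015,"dz":0,"twist":-3.3,"grip":0.8},{"dx":0.045,"dy":-0.024,"dz":0,"twist":-3.3,"grip":0.8},{"dx":0.045,"dy":-0.024,"dz":0,"twist":-3.3,"grip":0.8},{"dx":0.045,"dy":-0.024,"dz":0,"twist":-3.3,"grip":0.8},{"dx":0.045,"dy":-0.024,"dz":0,"twist":-3.3,"grip":0.8}]' 20
python3 - <<'E'
from m import *
s,im=snap('wrist','w4.png'); print(s['eef_pos'],s['ee_rot'])
c=cnt(im,(0,0,100),(180,45,255),210,100,350,280); print('box',cv2.boundingRect(c),W(c,.028,s))
E
```

```text
t: 6.13
eef_pos: [0.5545, -0.1442, 0.1058]
ee_rot: [-3.136, 0.002, -1.833]
force: [0.2, 0.9, -0.1]
width: 0.0787
gripper_force: 0.0
t: 6.55
eef_pos: [0.5962, -0.1679, 0.1022]
ee_rot: [3.141, -0.0, -1.888]
force: [-0.5, 0.4, -0.8]
width: 0.0788
gripper_force: 0.0
[ 0.59622468 -0.1678849   0.10216574] [ 3.14052323e+00 -1.02202714e-04 -1.88768852e+00]
box (256, 179, 47, 66) ((0.5953174233436584, -0.16834072768688202), (0.05731535702943802, 0.03751525282859802), 71.97856903076172)
```

View pics/w4.png

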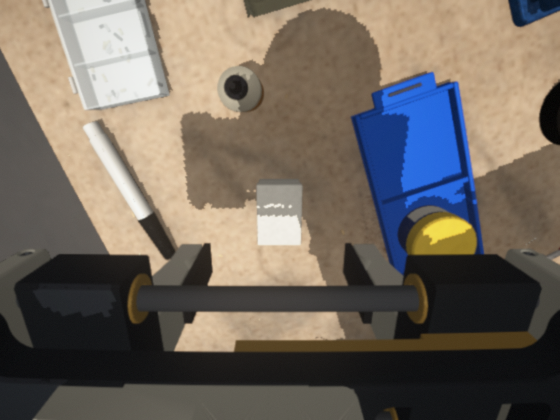

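The box is at (279,213), square to and centred between the fingers. The paste jar stands in the tray at (441,240), and the bottle's nozzle is at (236,87). Descend and grip.

```bash

python3 -m crank '[{"dx":0,"dy":0,"dz":-0.02,"twist":0,"grip":0.8},{"dx":0,"dy":0,"dz":-0.04,"twist":0,"grip":0.8},{"dx":0,"dy":0,"dz":-0.06,"twist":0,"grip":0.8},{"dx":0,"dy":0,"dz":-0.075,"twist":0,"grip":0.8},{"dx":0,"dy":0,"dz":-0.086,"twist":0,"grip":0.8}]' 12
python3 -m crank '[{"dx":0,"dy":0,"dz":0,"twist":0,"grip":0.2},{"dx":0,"dy":0,"dz":0,"twist":0,"grip":0},{"dx":0,"dy":0,"dz":0,"twist":0,"grip":-0.5},{"dx":0,"dy":0,"dz":0,"twist":0,"grip":-0.6},{"dx":0,"dy":0,"dz":0,"twist":0,"grip":-0.6}]' 12
python3 -m crank '[{"dx":0,"dy":0,"dz":0,"twist":0,"grip":-0.6},{"dx":0,"dy":0,"dz":0,"twist":0,"grip":-0.6},{"dx":0,"dy":0,"dz":0,"twist":0,"grip":-0.6},{"dx":0,"dy":0,"dz":0,"twist":0,"grip":-0.6},{"dx":0,"dy":0,"dz":0,"twist":0,"grip":-0.6}]' 12
```

```text
t: 7.02
eef_pos: [0.5958, -0.1674, 0.0156]
ee_rot: [3.14, -0.0, -1.887]
force: [-0.7, 0.4, 0.2]
width: 0.0786
gripper_force: 0.0
t: 7.43
eef_pos: [0.5977, -0.168, 0.0177]
ee_rot: [-3.14, 0.001, -1.887]
force: [0.1, -0.9, -0.1]
width: 0.051
gripper_force: 0.0
t: 7.85
eef_pos: [0.597, -0.168, 0.017]
ee_rot: [-3.142, -0.0, -1.887]
force: [-2.5, 1.4, 6.0]
width: 0.0376
gripper_force: 12.0
```

```bash

python3 -m crank '[{"dx":0,"dy":0,"dz":0.02,"twist":0,"grip":-0.6},{"dx":0,"dy":0,"dz":0.04,"twist":0,"grip":-0.6},{"dx":0,"dy":0,"dz":0.06,"twist":0,"grip":-0.6},{"dx":-0.03,"dy":-0.003,"dz":0.065,"twist":5,"grip":-0.6},{"dx":-0.06,"dy":-0.006,"dz":0.065,"twist":10,"grip":-0.6}]' 12
python3 -m crank '[{"dx":-0.03,"dy":-0.004,"dz":0,"twist":5,"grip":-0.6},{"dx":-0.064,"dy":-0.0085,"dz":0,"twist":9.5,"grip":-0.6},{"dx":-0.064,"dy":-0.0085,"dz":0,"twist":9.5,"grip":-0.6},{"dx":-0.064,"dy":-0.0085,"dz":-0.015,"twist":9.5,"grip":-0.6},{"dx":-0.064,"dy":-0.0085,"dz":-0.03,"twist":9.5,"grip":-0.6}]' 12
python3 -m crank '[{"dx":0,"dy":0,"dz":-0.01,"twist":0,"grip":-0.6},{"dx":0,"dy":0,"dz":-0.02,"twist":0,"grip":-0.6},{"dx":0,"dy":0,"dz":-0.025,"twist":0,"grip":-0.6},{"dx":0,"dy":0,"dz":-0.025,"twist":0,"grip":-0.6},{"dx":0,"dy":0,"dz":-0.025,"twist":0,"grip":-0.6}]' 12
```

```text
t: 8.27
eef_pos: [0.5386, -0.174, 0.0829]
ee_rot: [-3.138, 0.0, -1.708]
force: [-0.6, 0.8, -0.8]
width: 0.0374
gripper_force: 12.0
t: 8.68
eef_pos: [0.4738, -0.1826, 0.0524]
ee_rot: [-3.138, -0.0, -1.548]
force: [1.2, 0.4, -2.0]
width: 0.0376
gripper_force: 12.0
t: 9.1
eef_pos: [0.4731, -0.1825, 0.0263]
ee_rot: [3.141, -0.0, -1.547]
force: [-0.4, 0.2, -0.8]
width: 0.0377
gripper_force: 12.0
```

```bash

python3 -m crank '[{"dx":0,"dy":0,"dz":-0.002,"twist":0,"grip":-0.6},{"dx":0,"dy":0,"dz":-0.005,"twist":0,"grip":-0.6},{"dx":0,"dy":0,"dz":-0.005,"twist":0,"grip":-0.6},{"dx":0,"dy":0,"dz":-0.005,"twist":0,"grip":-0.3},{"dx":0,"dy":0,"dz":-0.005,"twist":0,"grip":0.2}]' 12
python3 -m crank '[{"dx":0,"dy":0,"dz":0,"twist":0,"grip":0.2},{"dx":0,"dy":0,"dz":0,"twist":0,"grip":0.2},{"dx":0,"dy":0,"dz":0.02,"twist":0,"grip":0.2},{"dx":0,"dy":0,"dz":0.06,"twist":0,"grip":0.2},{"dx":0,"dy":0,"dz":0.1,"twist":0,"grip":0.2}]' 12
python3 -m crank '[{"dx":0,"dy":0.03,"dz":0.02,"twist":0,"grip":0.2},{"dx":0,"dy":0.06,"dz":0.04,"twist":0,"grip":0.4},{"dx":0,"dy":0.06,"dz":0.04,"twist":0,"grip":0.6},{"dx":0,"dy":0.06,"dz":0.04,"twist":0,"grip":0.8},{"dx":0,"dy":0.06,"dz":0.04,"twist":0,"grip":1}]' 12
python3 - <<'E'
from h import *
s,im=snap('wrist','w5.png'); print(s['eef_pos'])
E
```

```text
t: 9.52
eef_pos: [0.4733, -0.1825, 0.0218]
ee_rot: [-3.141, -0.0, -1.547]
force: [-0.6, 0.2, -0.7]
width: 0.0405
gripper_force: 0.0
t: 9.93
eef_pos: [0.4718, -0.1825, 0.1218]
ee_rot: [3.138, 0.0, -1.547]
force: [1.5, 0.5, 0.2]
width: 0.0524
gripper_force: 0.0
t: 10.35
eef_pos: [0.4728, -0.1223, 0.1615]
ee_rot: [-3.141, 0.0, -1.546]
force: [-0.4, -0.4, -0.9]
width: 0.0734
gripper_force: 0.0
[ 0.47279571 -0.12233772  0.16146954]
```

View pics/w5.png

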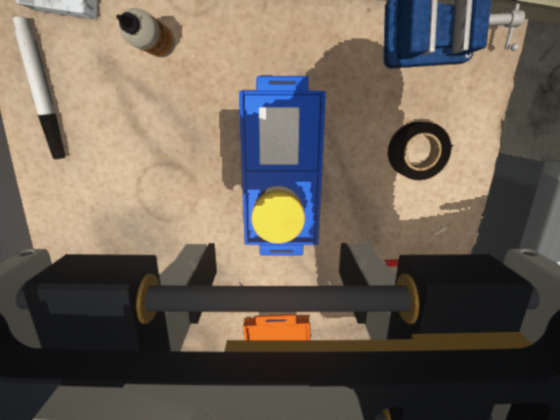

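Both items stand in their blue compartments: box at (279,135), jar at (278,216). Now to the red-band jar and the orange tray.

```bash

python3 -m crank '[{"dx":0.009,"dy":0.035,"dz":0.007,"twist":0,"grip":1},{"dx":0.018,"dy":0.07,"dz":0.014,"twist":0,"grip":1},{"dx":0.027,"dy":0.105,"dz":0.021,"twist":0,"grip":1},{"dx":0.036,"dy":0.14,"dz":0.028,"twist":0,"grip":1},{"dx":0.044,"dy":0.174,"dz":0.033,"twist":0,"grip":1}]' 20
python3 -m crank '[{"dx":0.009,"dy":0.035,"dz":0.007,"twist":0,"grip":1},{"dx":0.018,"dy":0.07,"dz":0.014,"twist":0,"grip":1},{"dx":0.027,"dy":0.105,"dz":0.021,"twist":0,"grip":1},{"dx":0.036,"dy":0.14,"dz":0.028,"twist":0,"grip":1},{"dx":0.044,"dy":0.174,"dz":0.033,"twist":0,"grip":1}]' 20
python3 - <<'E'
from m import *
s,im=snap('wrist','w6.png'); print(s['eef_pos'],s['ee_rot'])
c=cnt(im,(3,180,80),(14,255,255),300,0,520,300); print('orange',cv2.boundingRect(c),W(c,.016,s))
c=cnt(im,(0,0,110),(180,60,255),190,90,300,260); print('jar',cv2.boundingRect(c),W(c,.06,s),cv2.fitEllipse(c))
E
```

```text
t: 10.82
eef_pos: [0.5172, 0.0521, 0.194]
ee_rot: [3.14, -0.001, -1.549]
force: [1.7, 0.6, 0.8]
width: 0.0876
gripper_force: 0.0
t: 11.23
eef_pos: [0.5616, 0.2263, 0.2266]
ee_rot: [3.14, -0.001, -1.548]
force: [-0.1, -0.3, -0.4]
width: 0.0877
gripper_force: 0.0
[0.5615977  0.22628479 0.22661986] [ 3.14010894e+00 -1.32959653e-03 -1.54822465e+00]
orange (324, 12, 75, 168) ((0.4668828248977661, 0.1317935287952423), (0.08444266021251678, 0.18747325241565704), 4.742362022399902)
jar (223, 143, 46, 48) ((0.5984750390052795, 0.2056250274181366), (0.04978034645318985, 0.049002505838871), 45.000186920166016) ((245.44009399414062, 167.22132873535156), (43.738624572753906, 46.200347900390625), 177.02908325195312)
```

View pics/w6.png

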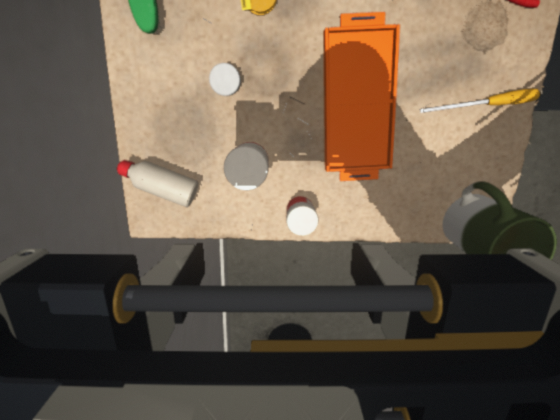

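The big jar is at (246,167), with the tube's end at (196,192) and the small jar at (302,213) close by. The tin is at (225,79) and the tray at (360,97). I compute the clearances to pick a grip direction.

```bash
python3 - <<'E'
from m import *
s=arm.get_state()
for n,u,v,z in(('jar',245.5,167,.06),('tubeend up',197,181,.015),('tubeend low',193,206,.015),('smalljar top',302,221,.045),('small left edge',286,215,.045),('tin',225,79,.018),('table edge y',245,238,0),('mug l',443,215,.05)): print(n,onz('wrist',u,v,z,s))
E
```

```text
jar [0.6008 0.2101]
tubeend up [0.6678 0.2383]
tubeend low [0.6751 0.2722]
smalljar top [0.5334 0.2781]
small left edge [0.5533 0.2708]
tin [0.6283 0.116 ]
table edge y [0.6084 0.3231]
mug l [0.3626 0.2641]
```

```bash

python3 -m crank '[{"dx":0.02,"dy":-0.009,"dz":-0.02,"twist":0,"grip":1},{"dx":0.038,"dy":-0.018,"dz":-0.05,"twist":0,"grip":1},{"dx":0.038,"dy":-0.018,"dz":-0.08,"twist":0,"grip":1},{"dx":0.038,"dy":-0.018,"dz":-0.11,"twist":0,"grip":1},{"dx":0.038,"dy":-0.018,"dz":-0.12,"twist":0,"grip":1}]' 25
python3 - <<'E'
from m import *
s,im=snap('wrist','w7.png'); print(s['eef_pos'])
c=cnt(im,(0,0,90),(180,60,255),200,100,350,290); print('jar',cv2.boundingRect(c),W(c,.06,s))
E
```

```text
t: 11.7
eef_pos: [0.5966, 0.2045, 0.101]
ee_rot: [3.133, -0.004, -1.55]
force: [-0.3, -1.4, -0.5]
width: 0.0876
gripper_force: 0.0
[0.59655165 0.20452977 0.10103488]
jar (242, 184, 68, 79) ((0.5987499356269836, 0.2008499801158905), (0.04869996756315231, 0.06030000001192093), -0.0)
```

View pics/w7.png

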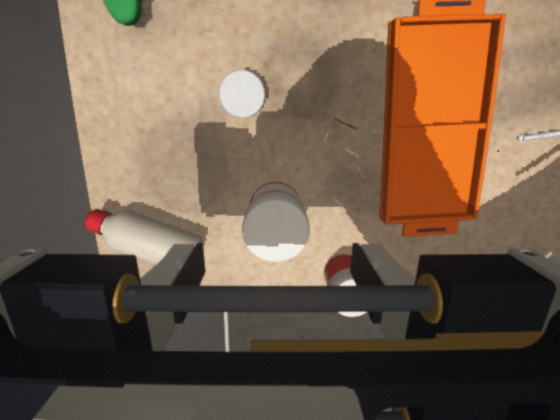

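The jar lid is centred at (276,227) between the fingers, and the tube and small jar are clear. Descend and grip.

```bash

python3 -m crank '[{"dx":0,"dy":0,"dz":-0.02,"twist":0,"grip":0.9},{"dx":0,"dy":0,"dz":-0.04,"twist":0,"grip":0.9},{"dx":0,"dy":0,"dz":-0.06,"twist":0,"grip":0.9},{"dx":0,"dy":0,"dz":-0.076,"twist":0,"grip":0.9},{"dx":0,"dy":0,"dz":-0.086,"twist":0,"grip":0.9}]' 25
python3 -m crank '[{"dx":0,"dy":0,"dz":0,"twist":0,"grip":0.4},{"dx":0,"dy":0,"dz":0,"twist":0,"grip":0.2},{"dx":0,"dy":0,"dz":0,"twist":0,"grip":0},{"dx":0,"dy":0,"dz":0,"twist":0,"grip":-0.4},{"dx":0,"dy":0,"dz":0,"twist":0,"grip":-0.4}]' 25
python3 -m crank '[{"dx":0,"dy":0,"dz":0,"twist":0,"grip":-0.4},{"dx":0,"dy":0,"dz":0,"twist":0,"grip":-0.4},{"dx":0,"dy":0,"dz":0,"twist":0,"grip":-0.4},{"dx":0,"dy":0,"dz":0,"twist":0,"grip":-0.4},{"dx":0,"dy":0,"dz":0,"twist":0,"grip":-0.4}]' 25
```

```text
t: 12.17
eef_pos: [0.5991, 0.207, 0.0208]
ee_rot: [3.141, -0.001, -1.547]
force: [-0.2, 0.0, 1.1]
width: 0.0833
gripper_force: 0.0
t: 12.58
eef_pos: [0.5997, 0.2079, 0.0228]
ee_rot: [-3.14, 0.001, -1.547]
force: [-0.6, -0.4, 0.2]
width: 0.0557
gripper_force: 0.0
t: 13.0
eef_pos: [0.5993, 0.2077, 0.0225]
ee_rot: [-3.141, 0.0, -1.547]
force: [-1.2, 0.1, 6.1]
width: 0.0501
gripper_force: 25.0
```

```bash

python3 -m crank '[{"dx":0,"dy":0,"dz":0.015,"twist":0,"grip":-0.4},{"dx":0,"dy":0,"dz":0.04,"twist":0,"grip":-0.4},{"dx":0,"dy":0,"dz":0.06,"twist":0,"grip":-0.4},{"dx":-0.03,"dy":-0.008,"dz":0.06,"twist":1,"grip":-0.4},{"dx":-0.06,"dy":-0.016,"dz":0.06,"twist":2,"grip":-0.4}]' 25
python3 -m crank '[{"dx":-0.03,"dy":-0.008,"dz":0,"twist":1,"grip":-0.4},{"dx":-0.06,"dy":-0.015,"dz":0,"twist":1.5,"grip":-0.4},{"dx":-0.076,"dy":-0.019,"dz":-0.01,"twist":1.5,"grip":-0.4},{"dx":-0.076,"dy":-0.019,"dz":-0.02,"twist":1.5,"grip":-0.4},{"dx":-0.076,"dy":-0.019,"dz":-0.02,"twist":1.5,"grip":-0.4}]' 25
python3 - <<'E'
from m import *
s,im=snap('wrist','w8.png'); print(s['eef_pos'],s['ee_rot'])
E
```

```text
t: 13.42
eef_pos: [0.5399, 0.1921, 0.0825]
ee_rot: [-3.139, 0.002, -1.512]
force: [-0.7, 0.9, -1.8]
width: 0.05
gripper_force: 25.0
t: 13.83
eef_pos: [0.4614, 0.1717, 0.0607]
ee_rot: [3.14, -0.001, -1.486]
force: [0.6, 0.2, -0.7]
width: 0.05
gripper_force: 25.0
[0.46140344 0.1717415  0.06071939] [ 3.14012476e+00 -6.20529870e-04 -1.48559556e+00]
```

View pics/w8.png

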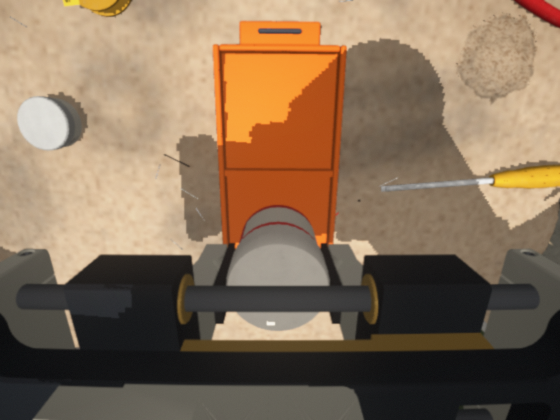

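The jar is upright over the near compartment. The divider is at (279,169) and the far wall at row 47, with columns 216–345.

```bash
python3 - <<'E'
from m import *
s=arm.get_state(); print(s['eef_pos'])
for u,v in((279,169),(280,47),(217,47),(344,47),(226,239),(332,239)): print(u,v,onz('wrist',u,v,.016,s))
E
```

```text
[0.46258934 0.17232158 0.06142072]
279 169 [0.4665 0.1291]
280 47 [0.4726 0.0525]
217 47 [0.5117 0.0558]
344 47 [0.433  0.0489]
226 239 [0.5014 0.1854]
332 239 [0.4221 0.1785]
```

```bash

python3 -m crank '[{"dx":0,"dy":0,"dz":-0.01,"twist":0,"grip":-0.4},{"dx":0,"dy":0,"dz":-0.02,"twist":0,"grip":-0.4},{"dx":0,"dy":0,"dz":-0.03,"twist":0,"grip":-0.4},{"dx":0,"dy":0,"dz":-0.035,"twist":0,"grip":-0.4},{"dx":0,"dy":0,"dz":-0.035,"twist":0,"grip":-0.4}]' 25
python3 -m crank '[{"dx":0,"dy":0,"dz":0,"twist":0,"grip":-0.4},{"dx":0,"dy":0,"dz":0,"twist":0,"grip":0.2},{"dx":0,"dy":0,"dz":0,"twist":0,"grip":0.5},{"dx":0,"dy":0,"dz":0,"twist":0,"grip":0.6},{"dx":0,"dy":0,"dz":0,"twist":0,"grip":0.6}]' 25
```

```text
t: 14.3
eef_pos: [0.4636, 0.1727, 0.0264]
ee_rot: [3.141, -0.001, -1.486]
force: [-1.0, 0.6, -1.3]
width: 0.0501
gripper_force: 25.0
t: 14.72
eef_pos: [0.4633, 0.1726, 0.0268]
ee_rot: [-3.141, 0.0, -1.486]
force: [-0.6, -0.6, 0.6]
width: 0.0666
gripper_force: 0.0
```

```bash

python3 -m crank '[{"dx":0,"dy":0,"dz":0.03,"twist":0,"grip":0.6},{"dx":0,"dy":0,"dz":0.07,"twist":0,"grip":0.6},{"dx":0,"dy":0,"dz":0.11,"twist":0,"grip":0.6},{"dx":0.01,"dy":-0.03,"dz":0.13,"twist":0,"grip":0.6},{"dx":0.02,"dy":-0.06,"dz":0.14,"twist":0,"grip":0.6}]' 15
python3 - <<'E'
from h import *
s=dict(eef_pos=[.59622,-.16788,.10217],ee_rot=[3.1405,0,-1.8877])
print(onz('wrist',236,86,.082,s)); s=dict(eef_pos=[.4728,-.12234,.16147],ee_rot=[-3.141,0,-1.546]); print(onz('wrist',126,17,.082,s))
print(arm.get_state()['eef_pos'])
E
```

```text
t: 15.13
eef_pos: [0.4848, 0.1137, 0.1709]
ee_rot: [-3.135, 0.003, -1.482]
force: [0.6, 0.6, -0.7]
width: 0.0703
gripper_force: 0.0
[ 0.5899 -0.2664]
[ 0.5859 -0.2665]
[0.4847938  0.11369072 0.17087599]
```

```bash

python3 -m crank '[{"dx":0.01,"dy":-0.033,"dz":0,"twist":-1,"grip":0.6},{"dx":0.02,"dy":-0.066,"dz":0,"twist":-2,"grip":0.6},{"dx":0.03,"dy":-0.1,"dz":0,"twist":-3,"grip":0.6},{"dx":0.04,"dy":-0.133,"dz":0,"twist":-4,"grip":0.6},{"dx":0.05,"dy":-0.165,"dz":0,"twist":-5,"grip":0.6}]' 15
python3 -m crank '[{"dx":0.01,"dy":-0.033,"dz":0,"twist":0,"grip":0.6},{"dx":0.02,"dy":-0.066,"dz":0,"twist":0,"grip":0.6},{"dx":0.03,"dy":-0.1,"dz":0,"twist":0,"grip":0.6},{"dx":0.04,"dy":-0.133,"dz":0,"twist":0,"grip":0.6},{"dx":0.05,"dy":-0.165,"dz":0,"twist":0,"grip":0.6}]' 15
python3 -m crank '[{"dx":0,"dy":0,"dz":0,"twist":0,"grip":0.6},{"dx":0,"dy":0,"dz":0,"twist":0,"grip":0.6},{"dx":0,"dy":0,"dz":0,"twist":0,"grip":0.6},{"dx":0,"dy":0,"dz":0,"twist":0,"grip":0.6},{"dx":0,"dy":0,"dz":0,"twist":0,"grip":0.6}]' 15
python3 - <<'E'
from m import *
s,im=snap('wrist','w9.png'); print(s['eef_pos'],s['ee_rot'])
for y in(-.24,-.255,-.265): print(proj('wrist',(.585,y,.082),s),proj('wrist',(.585,y,0),s))
E
```

```text
t: 15.55
eef_pos: [0.5332, -0.0542, 0.1669]
ee_rot: [-3.141, 0.0, -1.574]
force: [0.5, 1.0, 0.3]
width: 0.0699
gripper_force: 0.0
t: 15.97
eef_pos: [0.5832, -0.2194, 0.1666]
ee_rot: [-3.141, 0.0, -1.573]
force: [0.7, 0.4, 0.2]
width: 0.07
gripper_force: 0.0
t: 16.38
eef_pos: [0.583, -0.2165, 0.1669]
ee_rot: [-3.141, 0.0, -1.572]
force: [1.0, -0.3, -0.0]
width: 0.0703
gripper_force: 0.0
[ 0.58298884 -0.21651301  0.16687176] [-3.14123219e+00  6.39741322e-05 -1.57199403e+00]
[276.4 183.3] [276.5 165.8]
[276.3 165.6] [276.5 152.1]
[276.3 153.5] [276.5 142.9]
```

View pics/w9.png

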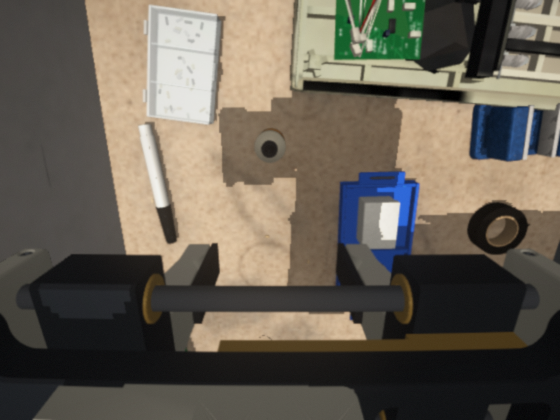

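The bottle is at (270,145), about 20 mm farther along −y than the scene view gave. The box sits in the tray at (379,222), and the instrument case's edge is at row ~95 from column 293.

```bash
python3 - <<'E'
from m import *
s=arm.get_state()
print(onz('wrist',269,149,.082,s),onz('wrist',270,144,.045,s))
for z in(.03,.07): print('case',z,onz('wrist',294,90,z,s),onz('wrist',297,95,z,s))
print('side case edge',onz('side',275,150,.05),onz('side',275,163,.0),'pen',onz('wrist',172,240,.005,s))
E
```

```text
[ 0.5911 -0.2686] [ 0.5911 -0.2686]
case 0.03 [ 0.5687 -0.3169] [ 0.5658 -0.3125]
case 0.07 [ 0.5708 -0.3145] [ 0.5683 -0.3107]
side case edge [ 0.5431 -0.2899] [ 0.5453 -0.3193] pen [ 0.7092 -0.1523]
```

```bash

python3 -m crank '[{"dx":0.003,"dy":-0.024,"dz":0,"twist":0,"grip":0.6},{"dx":0.006,"dy":-0.048,"dz":0,"twist":0,"grip":0.6},{"dx":0.006,"dy":-0.048,"dz":-0.03,"twist":0,"grip":0.6},{"dx":0.006,"dy":-0.048,"dz":-0.06,"twist":0,"grip":0.6},{"dx":0.006,"dy":-0.048,"dz":-0.06,"twist":0,"grip":0.6}]' 15
python3 - <<'E'
from m import *
s,im=snap('wrist','w10.png'); print(s['eef_pos'],s['ee_rot'])
for z in(.045,.082): print(proj('wrist',(.588,-.265,z),s))
E
```

```text
t: 16.85
eef_pos: [0.5855, -0.264, 0.1011]
ee_rot: [3.134, 0.003, -1.574]
force: [-1.5, 1.3, -2.9]
width: 0.0699
gripper_force: 0.0
[ 0.58551275 -0.26398724  0.10108284] [ 3.13361709e+00  2.83696264e-03 -1.57415970e+00]
[275.1 220.3]
[275.2 240.6]
```

View pics/w10.png

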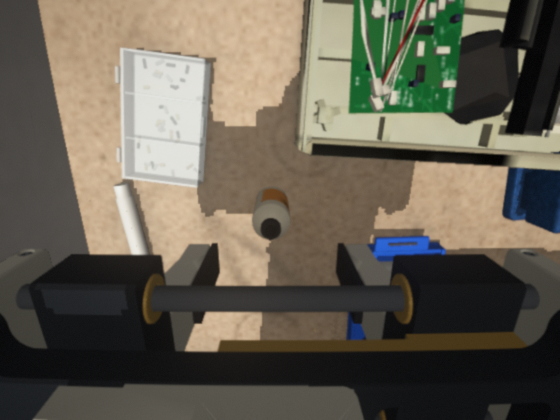

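```bash
python3 - <<'E'
from m import *
s=arm.get_state(); print(s['eef_pos'])
s2=dict(eef_pos=[.58551,-.26399,.10108],ee_rot=[3.13362,.002837,-1.57416])
print(onz('wrist',271,228,.082,s2),onz('wrist',271,213,.045,s2))
im=cv2.imread('pics/w5.png')
E
```

```text
[ 0.58684861 -0.2644664   0.10398565]
[ 0.5906 -0.2739] [ 0.5911 -0.271 ]
```

```bash

python3 -m crank '[{"dx":0.003,"dy":-0.006,"dz":0,"twist":0,"grip":0.6},{"dx":0.003,"dy":-0.006,"dz":-0.02,"twist":0,"grip":0.6},{"dx":0.003,"dy":-0.006,"dz":-0.04,"twist":0,"grip":0.6},{"dx":0.003,"dy":-0.006,"dz":-0.06,"twist":0,"grip":0.6},{"dx":0.003,"dy":-0.006,"dz":-0.075,"twist":0,"grip":0.6}]' 12
python3 -m crank '[{"dx":0,"dy":0,"dz":-0.006,"twist":0,"grip":0.6},{"dx":0,"dy":0,"dz":-0.006,"twist":0,"grip":0.3},{"dx":0,"dy":0,"dz":-0.006,"twist":0,"grip":0},{"dx":0,"dy":0,"dz":-0.006,"twist":0,"grip":-0.2},{"dx":0,"dy":0,"dz":-0.006,"twist":0,"grip":-0.2}]' 12
python3 - <<'E'
from m import *
s,im=snap('side','s11.png'); print(s['eef_pos'],s['width'])
cv2.imwrite('pics/s11c.png',cv2.resize(im[80:260,170:350,::-1],(0,0),fx=3,fy=3,interpolation=2))
E
```

```text
t: 17.32
eef_pos: [0.5937, -0.2716, 0.0329]
ee_rot: [-3.139, -0.001, -1.572]
force: [-0.3, 0.7, 0.1]
width: 0.0702
gripper_force: 0.0
t: 17.73
eef_pos: [0.5932, -0.2717, 0.0273]
ee_rot: [-3.139, -0.001, -1.573]
force: [0.2, 0.2, -0.5]
width: 0.0485
gripper_force: 0.0
[ 0.59320331 -0.27169181  0.02728802] 0.04853742566913352
```

View pics/s11c.png

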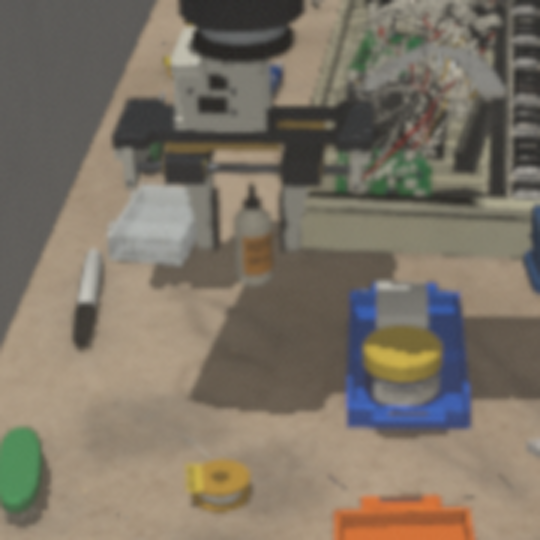

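```bash
python3 - <<'E'
from m import *
s=arm.get_state();x,y,z=s['eef_pos']
print('pred near tip',proj('side',(x,y+.0095,z)),'seen ~(252.7,162.7)')
for yy in(y,y+.01,y+.02): print(yy,'bottle base front',proj('side',(x,yy+.0145,0)),'nozzle',proj('side',(x,yy,.082)))
E
```

```text
pred near tip [253.3 163.7] seen ~(252.7,162.7)
-0.2716595825183872 bottle base front [253.5 174.8] nozzle [252.8 140.7]
-0.26165958251838717 bottle base front [253.1 176.9] nozzle [252.4 142.6]
-0.25165958251838716 bottle base front [252.7 179. ] nozzle [252.  144.5]
```

Crop: bottle (254,245) stands between the fingers, and its base and nozzle rows agree with y≈−0.27. Lower slightly, then grip.

```bash

python3 -m crank '[{"dx":0,"dy":0,"dz":-0.004,"twist":0,"grip":-0.2},{"dx":0,"dy":0,"dz":-0.004,"twist":0,"grip":-0.4},{"dx":0,"dy":0,"dz":-0.004,"twist":0,"grip":-0.7},{"dx":0,"dy":0,"dz":-0.004,"twist":0,"grip":-0.7},{"dx":0,"dy":0,"dz":-0.004,"twist":0,"grip":-0.7}]' 12
python3 -m crank '[{"dx":0,"dy":0,"dz":0,"twist":0,"grip":-0.7},{"dx":0,"dy":0,"dz":0,"twist":0,"grip":-0.7},{"dx":0,"dy":0,"dz":0,"twist":0,"grip":-0.7},{"dx":0,"dy":0,"dz":0,"twist":0,"grip":-0.7},{"dx":0,"dy":0,"dz":0,"twist":0,"grip":-0.7}]' 12
```

```text
t: 18.2
eef_pos: [0.592, -0.2715, 0.0215]
ee_rot: [3.141, -0.0, -1.573]
force: [-0.0, 0.3, -0.1]
width: 0.0223
gripper_force: 12.0
t: 18.62
eef_pos: [0.592, -0.2715, 0.0216]
ee_rot: [3.142, 0.0, -1.573]
force: [0.1, 0.8, 0.1]
width: 0.023
gripper_force: 12.0
```

```bash

python3 -m crank '[{"dx":0,"dy":0,"dz":0.015,"twist":0,"grip":-0.7},{"dx":0,"dy":0,"dz":0.04,"twist":0,"grip":-0.7},{"dx":0,"dy":0,"dz":0.065,"twist":0,"grip":-0.7},{"dx":0,"dy":0,"dz":0.09,"twist":0,"grip":-0.7},{"dx":0,"dy":0.01,"dz":0.09,"twist":0,"grip":-0.7}]' 12
python3 -m crank '[{"dx":-0.01,"dy":0.03,"dz":0,"twist":1,"grip":-0.7},{"dx":-0.02,"dy":0.065,"dz":0,"twist":2,"grip":-0.7},{"dx":-0.032,"dy":0.1,"dz":0,"twist":3,"grip":-0.7},{"dx":-0.044,"dy":0.135,"dz":0,"twist":4,"grip":-0.7},{"dx":-0.056,"dy":0.17,"dz":0,"twist":4.7,"grip":-0.7}]' 12
python3 -m crank '[{"dx":-0.012,"dy":0.035,"dz":0,"twist":0,"grip":-0.7},{"dx":-0.024,"dy":0.07,"dz":0,"twist":0,"grip":-0.7},{"dx":-0.036,"dy":0.105,"dz":0,"twist":0,"grip":-0.7},{"dx":-0.05,"dy":0.14,"dz":0,"twist":0,"grip":-0.7},{"dx":-0.066,"dy":0.17,"dz":0,"twist":0,"grip":-0.7}]' 12
python3 -m crank '[{"dx":0,"dy":0.0125,"dz":0,"twist":0,"grip":-0.7},{"dx":0,"dy":0.0125,"dz":0,"twist":0,"grip":-0.7},{"dx":0,"dy":0.0125,"dz":-0.02,"twist":0,"grip":-0.7},{"dx":0,"dy":0.0125,"dz":-0.04,"twist":0,"grip":-0.7},{"dx":0,"dy":0.0125,"dz":-0.05,"twist":0,"grip":-0.7}]' 12
```

```text
t: 19.03
eef_pos: [0.595, -0.2634, 0.1172]
ee_rot: [-3.134, -0.003, -1.573]
force: [1.7, -0.4, 1.0]
width: 0.0227
gripper_force: 12.0
t: 19.45
eef_pos: [0.5352, -0.0901, 0.1115]
ee_rot: [-3.141, 0.0, -1.491]
force: [1.8, 1.9, 0.4]
width: 0.0227
gripper_force: 12.0
t: 19.87
eef_pos: [0.4696, 0.0805, 0.1118]
ee_rot: [-3.141, 0.0, -1.491]
force: [0.2, 0.4, 0.2]
width: 0.0225
gripper_force: 12.0
t: 20.28
eef_pos: [0.4694, 0.0903, 0.0599]
ee_rot: [3.14, -0.0, -1.492]
force: [-0.5, -1.0, -0.3]
width: 0.0227
gripper_force: 12.0
```

```bash

python3 -m crank '[{"dx":0,"dy":0,"dz":-0.01,"twist":0,"grip":-0.7},{"dx":0,"dy":0,"dz":-0.02,"twist":0,"grip":-0.7},{"dx":0,"dy":0,"dz":-0.028,"twist":0,"grip":-0.7},{"dx":0,"dy":0,"dz":-0.034,"twist":0,"grip":-0.7},{"dx":0,"dy":0,"dz":-0.034,"twist":0,"grip":-0.7}]' 12
python3 -m crank '[{"dx":0,"dy":0,"dz":0,"twist":0,"grip":-0.7},{"dx":0,"dy":0,"dz":0,"twist":0,"grip":-0.7},{"dx":0,"dy":0,"dz":0,"twist":0,"grip":-0.7},{"dx":0,"dy":0,"dz":0,"twist":0,"grip":-0.7},{"dx":0,"dy":0,"dz":0,"twist":0,"grip":-0.7}]' 12
python3 - <<'E'
from m import *
s,im=snap('side','s12.png'); print(s['eef_pos'],s['width'],s['force'])
cv2.imwrite('pics/s12c.png',cv2.resize(im[120:330,170:370,::-1],(0,0),fx=2.7,fy=2.7,interpolation=2))
E
```

```text
t: 20.7
eef_pos: [0.4696, 0.0903, 0.0264]
ee_rot: [3.14, -0.001, -1.492]
force: [-0.4, -0.2, -0.6]
width: 0.023
gripper_force: 12.0
t: 21.12
eef_pos: [0.4703, 0.0912, 0.028]
ee_rot: [-3.141, 0.0, -1.491]
force: [-0.7, 0.4, -1.1]
width: 0.0226
gripper_force: 12.0
[0.47026528 0.09117666 0.02796223] 0.02259513556767248 [-0.71866224  0.35120096 -1.09645766]
```

View pics/s12c.png

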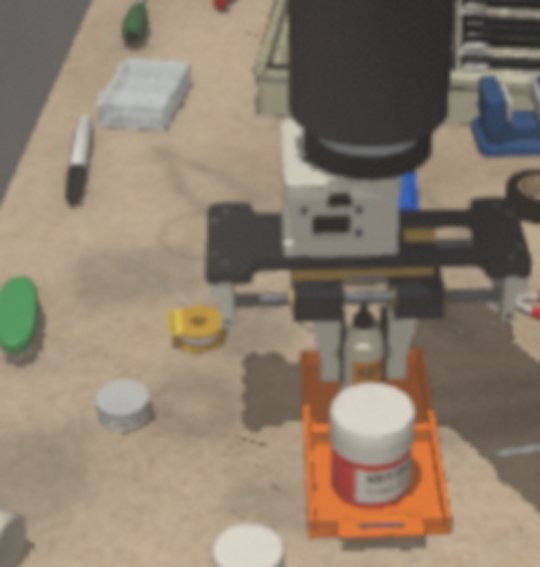

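The bottle is upright over the rear compartment, and the red-band jar stands in the front one. Lower 2 mm and release.

```bash

python3 -m crank '[{"dx":0,"dy":0,"dz":-0.001,"twist":0,"grip":-0.7},{"dx":0,"dy":0,"dz":-0.002,"twist":0,"grip":-0.7},{"dx":0,"dy":0,"dz":-0.002,"twist":0,"grip":-0.7},{"dx":0,"dy":0,"dz":-0.002,"twist":0,"grip":-0.7},{"dx":0,"dy":0,"dz":-0.002,"twist":0,"grip":-0.7}]' 12
python3 -m crank '[{"dx":0,"dy":0,"dz":0,"twist":0,"grip":-0.5},{"dx":0,"dy":0,"dz":0,"twist":0,"grip":-0.3},{"dx":0,"dy":0,"dz":0,"twist":0,"grip":0},{"dx":0,"dy":0,"dz":0,"twist":0,"grip":0.1},{"dx":0,"dy":0,"dz":0,"twist":0,"grip":0.1}]' 12
python3 -m crank '[{"dx":0,"dy":0,"dz":0,"twist":0,"grip":0.1},{"dx":0,"dy":0,"dz":0.02,"twist":0,"grip":0.1},{"dx":0,"dy":0,"dz":0.05,"twist":0,"grip":0.1},{"dx":0,"dy":0,"dz":0.085,"twist":0,"grip":0.1},{"dx":0,"dy":0,"dz":0.12,"twist":0,"grip":0.1}]' 12
python3 -m crank '[{"dx":0,"dy":-0.02,"dz":0.03,"twist":0,"grip":0.1},{"dx":0,"dy":-0.05,"dz":0.06,"twist":0,"grip":0.1},{"dx":0,"dy":-0.08,"dz":0.08,"twist":0,"grip":0.1},{"dx":0,"dy":-0.11,"dz":0.08,"twist":0,"grip":0.1},{"dx":0,"dy":-0.14,"dz":0.08,"twist":0,"grip":0.1}]' 12
python3 - <<'E'
from m import *
s,im=snap('scene','c13.png'); s,im2=snap('side','s13.png')
A=cv2.resize(im[110:330,180:380,::-1],(400,440),interpolation=2);B=cv2.resize(im2[120:340,160:360,::-1],(400,440),interpolation=2)
cv2.imwrite('pics/f13.png',np.hstack([A,B]))
E
```

```text
t: 21.58
eef_pos: [0.47, 0.091, 0.0255]
ee_rot: [3.141, -0.0, -1.491]
force: [0.6, -0.3, -0.7]
width: 0.0226
gripper_force: 12.0
t: 22.0
eef_pos: [0.4701, 0.091, 0.0256]
ee_rot: [-3.142, -0.0, -1.491]
force: [-0.9, -0.3, 0.5]
width: 0.0438
gripper_force: 0.0
t: 22.42
eef_pos: [0.4694, 0.0906, 0.1467]
ee_rot: [3.14, -0.001, -1.491]
force: [1.5, -0.2, -0.5]
width: 0.048
gripper_force: 0.0
t: 22.83
eef_pos: [0.4706, -0.05, 0.2275]
ee_rot: [-3.138, 0.001, -1.491]
force: [1.0, 0.9, -0.3]
width: 0.048
gripper_force: 0.0
```

View pics/f13.png

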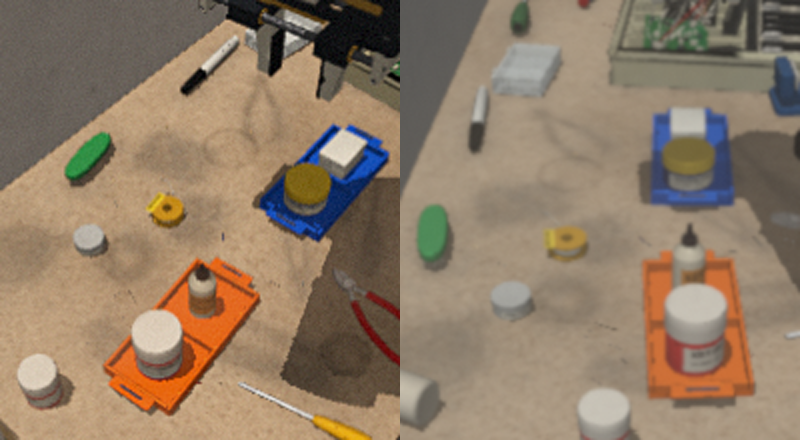

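All four things stand upright in their own compartments, and the tin and reel are where they were. Handing in.

```bash
python3 -c "
from station import arm; print(arm.job_done())"
```

```text
the job is handed in; nothing more can be done
None
```

Both kits are made up and the job is handed in at about 23 s: the yellow-lid jar and the white box are in the blue tray, the red-band jar and the oil bottle are in the orange tray, all upright, and the tin and reel were not moved.

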